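Open a tight olive jar in the cart's square well and keep the cap in hand

TASK

The twist cap of the square olive jar is too tight for the jar to stay still on the smooth steel, so carry the closed jar over and stand it all the way down in the square well of the cart's slotted shelf, where it cannot turn. Then unscrew the cap counter-clockwise, stop turning as soon as its threads let go, and lift it off, leaving the jar standing in the well. Finish while still holding the cap level and still, just above the open mouth (clear of the rim by a finger's breadth or two), without bumping the other things on the cart.

Things in the scene. Friction and masses are not known exactly. Their poses are not given: they have to be found in the camera images.
- jar: Square glass jar of green olives: body 66 x 66 mm, 78 mm high, then a round neck (hidden by the cap) to its rim at 100 mm; about 0.45 kg, loose, upright on the cart top, cap on. Origin: centre of its underside, z up, x and y square to its faces. It may be lifted by its tight cap. The neck has two thread ridges half a turn apart; a rubber seal on the rim pushes the cap up.
- cap: Round steel twist cap, 58 mm across, 20 mm high, ridged skirt, one raised rib across its flat top; about 120 g, a separate body screwed on the jar. Origin: centre of the skirt's lower edge, z up, x along the rib. While tight its origin is 87 mm above the jar's underside (cap top at 107 mm, skirt 13 mm below the rim). Unscrews counter-clockwise seen from above, in under a full turn.
- cap_mark (a point): Point on the cap's skirt at the +x end of the rib, 29 mm from the axis, 9 mm above the skirt's lower edge. Let psi be the yaw of cap x from jar x, counter-clockwise seen from above: it starts at 0.2 to 0.6 rad. The threads hold until psi is about 2.1 (pulling up before that lifts the jar too); from 2.2 to 2.8 the cap is free to lift straight off; near 2.95 it jams against the next thread.
- jar_tight (a point): Point fixed to the jar, 29 mm from its axis, 96 mm above its underside, at 0.4 rad counter-clockwise from jar x; cap_mark is within 0.2 rad of it while the cap is tight. Turning psi from 0.8 to 2.0 raises the cap by 2 mm, and it springs up about 1 mm more as it comes free. While turning it resists with roughly 0.25 to 0.7 N m, less towards the end, nothing once free.
- jar_past (a point): Point fixed to the jar, 29 mm from its axis, 96 mm above its underside, on its -x side (psi = 3.14): cap_mark comes near it only when turned well past the release.
- jar_mouth (a point): Centre of the jar's mouth, at the rim, 100 mm above its underside.
- shelf: Fixed metal slotted shelf on the cart top, 160 (its x) x 380 (its y) x 40 mm high. From its +y end: one square well, two round wells 72 mm across, and a narrow slot with the wooden board. Origin: centre of its underside on the cart top (z = 0), z up.
- well (a point): Centre of the square well at cart-top level (z = 0), 125 mm from the shelf's origin along its +y. The well is 72 x 72 mm, sides along the shelf's x and y, 40 mm deep, open down to the cart top: the jar fits any of its four ways round, 3 mm to spare on each side, its underside then at z = 0, and can turn only about 0.09 rad.
- board: Bystander: wooden board 140 x 18 x 180 mm high, standing upright, loose, in the shelf's slot 140 mm from the shelf's origin along -y. Origin: centre of its lower edge.
- fork: Bystander: black grill fork, 360 mm long, lying along its x, handle to -x, under 20 mm high. Origin: under the middle of it.
- tub: Bystander: closed white plastic tub, round, 108 mm across, 66 mm high. Origin: centre of its underside.
- bowl: Bystander: empty glass bowl, 130 mm across, 55 mm high. Origin: centre of its underside.

How it is judged:
By the outcome, as a careful person would: the job done as asked, in the order asked, and still so for the second after the job is handed in, while the arm keeps its last pose, push and grip.
It also fails if it takes over 54 s, if anything falls off the work surface, if the arm or the gripper's body presses on something with over 40 N, if the wrist force passes 120 N, or if a joint passes its speed limit or range.

ROBOT

A 6-joint arm with a two-finger parallel gripper is mounted at the origin on the work surface. World frame = base frame: x ahead of the robot, y to its left, z up, the work surface at z = 0. Lengths are in m, angles in rad, forces in N, time in s.
With the tool pointing down it reaches from about 0.35 to 0.775 m from the base axis. Payload 5.5 kg.
Tool frame: the origin (TCP) lies at the very end of the fingers, on their centre line; the grasp point (between the pads) lies ctrl.grip_depth behind it (ctrl.grip_depth is the distance from the TCP to the grasp point, in m); z points along the fingers, y is the line along which they close (so a half turn about z gives the same grasp; the last joint's range is limited). The gripper opens to 85 mm and grips with 20 to 120 N. Pads are 22 mm wide; open, the fingers measure 114 mm over their backs; the gripper's body (76 mm by 85 mm) begins 54 mm behind the grasp point. The pads swing forward as they close: fully open they stand 13 mm farther back than shut.
Start: joints at [0.993, 0.313, 0.046, 1.304, 0, 1.431], TCP at [0.244, 0.521, 0.231] pointing down, gripper open.
Joint ranges: [-2.76, 2.76], [-0.86, 1.69], [-1.03, 1.26], [-2.2, 2.34], [-1.47, 1.5], [-3.14, 3.14]. Speed limits (rad/s): [2.57, 2.57, 3.14, 3.14, 3.14, 3.14].

INTERFACE

Orientations are given as a unit quaternion [x, y, z, w].
In Python, from bench import ctrl, camrig, status gives the robot as it stands (ctrl), with the cameras (camrig) and the readings (status).
- The arm moves only by the shell command python3 steer.py [OPENING] [FORCE], which reads ROWS from standard input. ROWS is a JSON list of rows, 1 to 5 of them, each of 4 numbers: dx, dy, dz in m, then a turn about the tool's z in rad; each row is the pose to reach, as a shift and turn from the pose commanded when the command began, along the tool's axes at that moment; what a row does not reach only later rows make up. A row lasts 1/12 s, in which the tool goes at most 0.0417 m and 0.125 rad, less where a joint would pass 70% of its speed; a pose out of reach is approached as far as the arm can. OPENING is the opening from 0.0 (shut) to 1.0 (fully open), set as the command begins (- or left out keeps the last). The fingers move at their own pace and stop on an object; FORCE is the grip in N (left out, the last holds). Time passes only in rows, so rows that do not move let the fingers close. It prints the time, the measured TCP pose, the force, the opening and the grip force at its end. Input that does not fit is refused with a message, and nothing moves.
- status.read_state(): the state, without advancing time (a new reading comes with each control period).
- camrig.snapshot(name): name is "scene" or "side" or "wrist"; returns a dict with "frame" (384x512x3 uint8, red, green, blue), "fx", "fy", "cx", "cy" (pixels), "world_from_camera" (4x4, takes a point from camera to world coordinates). Camera axes: x right, y down, z forward; pixel columns grow to the right and rows downward; lengths in m; the calibration is good to about 2 mm. A picture is of the moment at which its call begins. There is no depth.
- ctrl.job_done(): hands the job in; it is judged then, once.
The state is a dict: "t": time; "q": joint angles; "joint_vel": joint speeds; "joint_torque": joint torques, N m; "position": TCP position; "ee_rot": TCP orientation; "contact_force": force on the tool from outside, world axes, zero at the start; "ft_torque": the same for the moment, N m; "gripper_width": opening from 0.0 (shut) to 1.0 (fully open); "grip_force": force on a finger pad.
Only numpy, scipy, OpenCV 4.12 (cv2) and the standard library are available. Lean on these libraries where they do the work, as an engineer would, in place of code of your own. Each camera call takes 0.05 s, during which the arm holds its last target. There are 200 camera calls.

## Working session

There is one attempt and no reset: what is moved stays moved. The work goes in short steps, Python scripts to look and compute and a shell command to move; the robot and the scene stay as the last step left them, time stands still between calls to the robot, and variables do not carry over. Pictures are saved under pics/ and viewed, at most 10 in all, crops included, and the job is handed in when it is done.

```bash
mkdir -p pics; ls
cat > h.py <<'E'
from bench import ctrl, camrig, status
import numpy as np, cv2, json
from scipy.spatial.transform import Rotation as R
def snap(n,f):
    s=camrig.snapshot(n); cv2.imwrite(f'pics/{f}.png',cv2.cvtColor(s['frame'],cv2.COLOR_RGB2BGR))
    np.savez(f'pics/{f}.npz',**{k:s[k] for k in('fx','fy','cx','cy','world_from_camera')}); return s
def ray(f,u,v,z):
    s=np.load(f'pics/{f}.npz');T=s['world_from_camera']
    d=T[:3,:3]@[(u-s['cx'])/s['fx'],(v-s['cy'])/s['fy'],1];o=T[:3,3]
    return o+d*(z-o[2])/d[2]
def proj(f,p):
    s=np.load(f'pics/{f}.npz');T=s['world_from_camera']
    c=T[:3,:3].T@(np.array(p)-T[:3,3]);return np.array([s['fx']*c[0]/c[2]+s['cx'],s['fy']*c[1]/c[2]+s['cy']])
E
python3 - <<'E'
from h import *
for n in('scene','side','wrist'):
    s=snap(n,n+'0'); print(n,np.round(s['world_from_camera'],3).tolist(),s['fx'])
a=[cv2.imread(f'pics/{n}0.png') for n in('scene','side')]
cv2.imwrite('pics/scene0b.png',cv2.resize(a[0],(800,600),interpolation=2));cv2.imwrite('pics/side0b.png',cv2.resize(a[1],(800,600),interpolation=2))
s=status.read_state();print({k:np.round(v,3).tolist() for k,v in s.items()},ctrl.grip_depth)
E
```

```text
bench.py
pics
steer.py
scene [[0.782, 0.444, -0.437, 1.042], [0.623, -0.57, 0.536, -0.543], [-0.011, -0.691, -0.723, 0.883], [0.0, 0.0, 0.0, 1.0]] 411.0852896317643
side [[0.997, -0.061, 0.056, 0.494], [-0.083, -0.701, 0.708, -0.983], [-0.004, -0.711, -0.703, 1.087], [0.0, 0.0, 0.0, 1.0]] 421.5798136663545
wrist [[0.424, 0.866, 0.264, 0.176], [0.906, -0.405, -0.126, 0.552], [-0.002, 0.292, -0.956, 0.373], [0.0, 0.0, 0.0, 1.0]] 320.41512521117977
{'t': 0.15, 'q': [0.993, 0.314, 0.045, 1.304, -0.0, 1.431], 'joint_vel': [-0.0, -0.002, 0.004, -0.001, -0.0, 0.0], 'joint_torque': [0.002, -48.106, 29.882, 0.014, -0.0, 0.0], 'position': [0.244, 0.52, 0.231], 'ee_rot': [0.217, 0.976, -0.001, -0.0], 'contact_force': [0.58, 0.205, 0.071], 'ft_torque': [0.036, 0.001, 0.044], 'grip_force': 0.0, 'gripper_width': 0.998} 0.0187
```

View pics/scene0b.png

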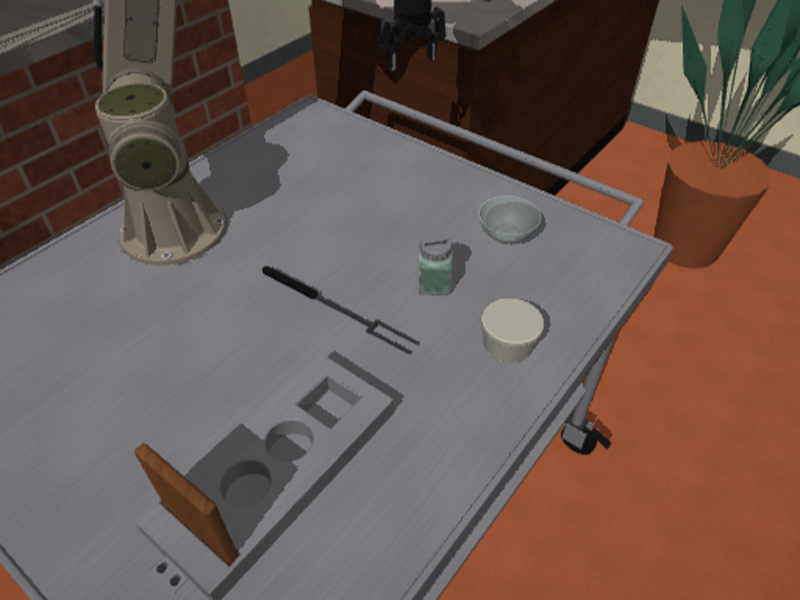

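View pics/side0b.png

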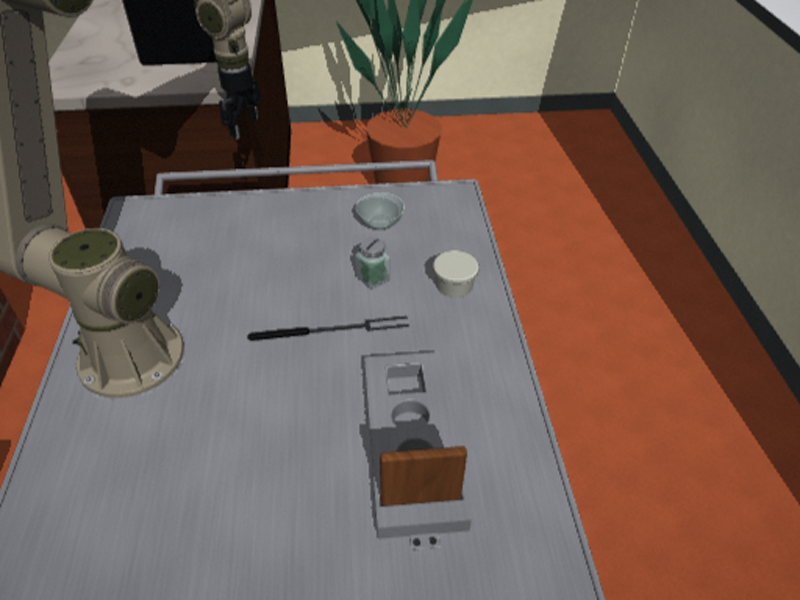

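The scene view shows the jar at about (436,265), with the cap at (436,245), bowl at (510,218), tub at (512,328), and square well at (330,400). The fork lies between the jar and the shelf. I'll enlarge the jar and the well.

Run:
```python
from h import *
def crop(n,u,v,k):
    w,hh=400//k,300//k; im=cv2.imread(f'pics/{n}.png')[v-hh//2:v-hh//2+hh,u-w//2:u-w//2+w]
    o=cv2.resize(im,(w*k,hh*k),interpolation=cv2.INTER_CUBIC); o=cv2.copyMakeBorder(o,0,300-hh*k,0,400-w*k,0)
    print(n,u-w//2,v-hh//2,k); return cv2.convertScaleAbs(o,alpha=1.4)
a=[[crop('scene0',279,170,8),crop('scene0',220,252,4)],[crop('side0',238,168,8),crop('side0',259,248,4)]]
cv2.imwrite('pics/c1.png',np.vstack([np.hstack(r) for r in a]))
```

```text
scene0 254 152 8
scene0 170 215 4
side0 213 150 8
side0 209 211 4
```

View pics/c1.png

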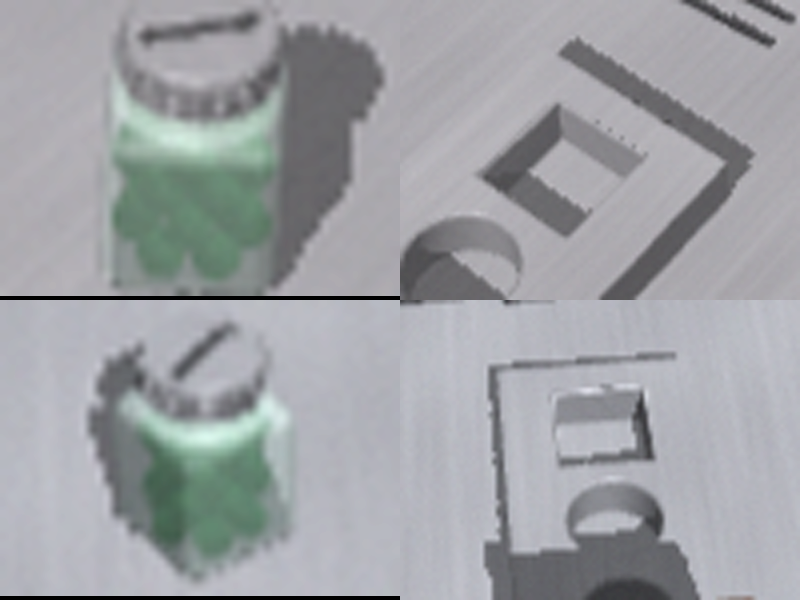

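Cap rib ends: scene panel (145,38)-(255,18), side panel (178,375)-(232,325). Well corners at the shelf top: scene panel (560,103), (480,175), (568,238), (645,157). Side panel (553,392), (640,387), (655,458), (558,466).

Run:
```python
from h import *
f=lambda n,x,y,X,Y,k,z:ray(n,X+(x+.5)/k-.5,Y+(y+.5)/k-.5,z)
for n,ends,o in(('scene0',[(145,38),(255,18)],(254,152)),('side0',[(178,75),(232,25)],(213,150))):
    p=[f(n,*e,*o,8,.109) for e in ends]; d=p[1]-p[0]
    print('rib',n,np.round((p[0]+p[1])/2,4),np.hypot(*d[:2]),np.arctan2(d[1],d[0]))
for n,c,o in(('scene0',[(160,103),(80,175),(168,238),(245,157)],(170,215)),('side0',[(153,92),(240,87),(255,158),(158,166)],(209,211))):
    p=np.array([f(n,*e,*o,4,.04)[:2] for e in c]); print('well',n,p.round(4).tolist(),p.mean(0).round(4))
    for i in range(4): d=p[(i+1)%4]-p[i]; print(np.hypot(*d).round(4),(np.arctan2(d[1],d[0])).round(3))
for n,c,o in(('scene0',[(107,285),(272,293)],(254,152)),('side0',[(115,200),(197,278),(290,230)],(213,150))):
    p=np.array([f(n,*e,*o,8,0)[:2] for e in c]); print('jar',n,p.round(4).tolist());d=np.diff(p,axis=0);print(np.hypot(*d.T),np.arctan2(d[:,1],d[:,0]))
# shelf edge corners
for n,c,o in(('scene0',[(325,160),(200,300)],(170,215)),('side0',[(93,70),(275,55),(110,245)],(209,211))):
    print('edge',n,[f(n,*e,*o,4,.04)[:2].round(4).tolist() for e in c])
```

```text
rib scene0 [0.542  0.2056 0.109 ] 0.04124966803271151 0.927953628351013
rib side0 [0.5436 0.2082 0.109 ] 0.0428124891569703 0.8976586485652368
well scene0 [[0.5529, -0.1076], [0.5515, -0.1795], [0.6251, -0.1796], [0.6232, -0.1061]] [ 0.5882 -0.1432]
0.0719 -1.59
0.0736 -0.002
0.0736 1.597
0.0703 -3.12
well side0 [[0.5506, -0.1042], [0.6212, -0.105], [0.6247, -0.1777], [0.5487, -0.179]] [ 0.5863 -0.1415]
0.0706 -0.012
0.0728 -1.523
0.076 -3.125
0.0749 1.546
jar scene0 [[0.5303, 0.1691], [0.5819, 0.2039]]
[0.06219992] [0.59339732]
jar side0 [[0.4988, 0.2313], [0.5349, 0.1731], [0.5811, 0.2026]]
[0.0684548  0.05484518] [-1.01572424  0.56791254]
edge scene0 [[0.6639, -0.077], [0.6681, -0.1994]]
edge side0 [[0.5035, -0.0766], [0.6538, -0.0733], [0.5073, -0.2493]]
```

```bash
cat >> h.py <<'E'
def delta(p,yaw=None):
    "tool-axis shift from measured pose to world TCP p (and turn about tool z to tool-x yaw)"
    s=status.read_state();M=R.from_quat(s['ee_rot']).as_matrix();y=np.arctan2(M[1,0],M[0,0])
    d=M.T@(np.array(p)-s['position']);t=0 if yaw is None else -((yaw-y+np.pi)%(2*np.pi)-np.pi)
    print('delta',d.round(4).tolist(),'turn',round(t,3),'yaw',y.round(4),'pos',np.round(s['position'],4),'q',np.round(s['q'],2),'F',np.round(s['contact_force'],1),'T',np.round(s['ft_torque'],2),'w',round(s['gripper_width'],3),'g',round(s['grip_force'],1),'t',s['t'])
E
echo '[[-0.04, -0.016, 0, 0], [-0.08, -0.032, 0, 0], [-0.12, -0.048, 0, 0], [-0.16, -0.063, 0, 0], [-0.19, -0.075, 0, 0]]' | python3 steer.py
echo '[[-0.035, -0.014, 0.01, 0], [-0.07, -0.028, 0.02, 0], [-0.11, -0.042, 0.03, 0], [-0.145, -0.056, 0.035, 0], [-0.18, -0.07, 0.04, 0]]' | python3 steer.py
python3 -c "
from h import *
delta([.5425,.207,.15])"
```

```text
t: 0.57
position: [0.3851, 0.3706, 0.2311]
ee_rot: [0.217, 0.976, -0.0, 0.0]
contact_force: [0.4, 0.3, -0.1]
gripper_width: 1.0
grip_force: 0.0
t: 0.98
position: [0.5182, 0.2307, 0.1904]
ee_rot: [0.217, 0.976, -0.0, -0.0]
contact_force: [-0.3, -1.1, 0.2]
gripper_width: 0.999
grip_force: 0.0
delta [-0.0321, -0.0112, 0.0404] turn 0 yaw 2.7035 pos [0.5182 0.2307 0.1904] q [ 0.28  0.31 -0.05  1.2   0.    0.72] F [-0.3 -1.1  0.2] T [ 0.02 -0.03 -0.01] w 0.999 g 0.0 t 0.9833
```

```bash
echo '[[-0.015, -0.006, 0.01, 0], [-0.032, -0.011, 0.02, 0], [-0.032, -0.011, 0.02, 0]]' | python3 steer.py
python3 - <<'E'
from h import *
delta([.5425,.207,.08]); print(ctrl.grip_depth)
s=snap('wrist','w1'); snap('scene','s1')
print(proj('w1',[.5425,.207,.109]),np.round(s['world_from_camera'],3).tolist())
cv2.imwrite('pics/w1b.png',cv2.resize(cv2.imread('pics/w1.png'),(800,600),interpolation=2))
E
```

```text
t: 1.23
position: [0.543, 0.2062, 0.1687]
ee_rot: [0.219, 0.976, -0.001, -0.001]
contact_force: [-0.3, -0.3, 0.0]
gripper_width: 1.001
grip_force: 0.0
delta [0.0007, 0.0007, 0.0887] turn 0 yaw 2.6997 pos [0.543  0.2062 0.1687] q [ 0.23  0.35 -0.05  1.17 -0.    0.67] F [-0.3 -0.3  0. ] T [ 0.02 -0.03  0.07] w 1.001 g 0.0 t 1.2333
0.0187
[257.93721369 211.76312465] [[0.428, 0.865, 0.262, 0.476], [0.904, -0.408, -0.127, 0.238], [-0.003, 0.291, -0.957, 0.311], [0.0, 0.0, 0.0, 1.0]]
```

View pics/w1b.png

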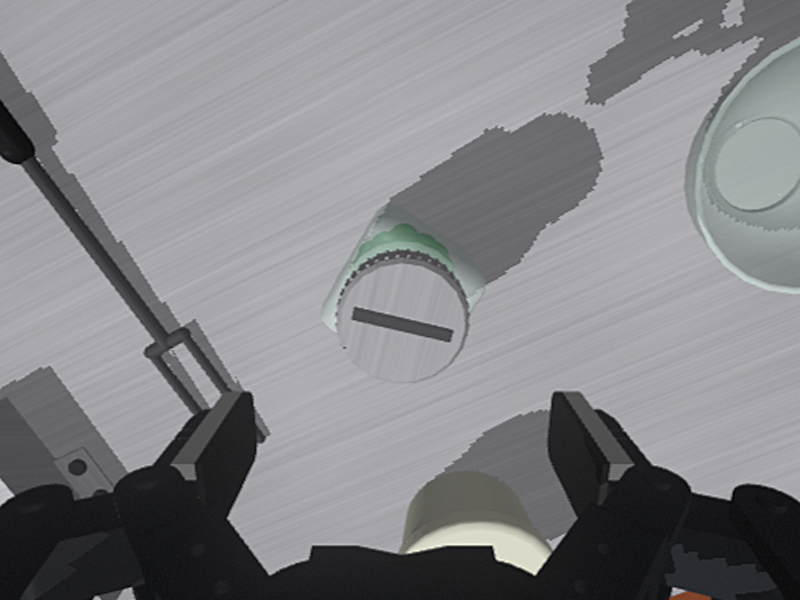

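Run:
```python
from h import *
g=lambda x,y,z:ray('w1',(x+.5)/1.5625-.5,(y+.5)/1.5625-.5,z)[:2]
a,b=g(352,314,.109),g(453,336,.109);d=b-a;print('rib',(a+b)/2,np.hypot(*d),np.arctan2(d[1],d[0]))
c=[g(337,321,.107),g(467,321,.107),g(402,260,.107),g(402,382,.107)];print('cap',(c[0]+c[1])/2,(c[2]+c[3])/2,np.linalg.norm(c[0]-c[1]),np.linalg.norm(c[2]-c[3]))
c=[g(385,207,.0),g(323,322,.076),g(384,207,.076),g(484,290,.076)]
for q in c:print(q)
for i,j in((1,2),(2,3)):
    d=c[j]-c[i];print(np.hypot(*d),np.arctan2(d[1],d[0]))
print('tubtop?',g(478,545,.066),'bowl',g(757,165,0))
```

```text
rib [0.53991246 0.20799382] 0.04427306323517521 0.9032988578572008
cap [0.53871088 0.20815386] [0.53965486 0.20771945] 0.055945953130723605 0.055513469565418444
[0.5003816  0.21445987]
[0.53197131 0.16789644]
[0.49424996 0.21987981]
[0.55085647 0.24644026]
0.06422749892266062 2.198525716907416
0.06252803641473824 0.4387151234320703
tubtop? [0.69876325 0.18270063] bowl [0.57310254 0.42625201]
```

The wrist view shows the cap centred between the open fingers at about (402,321), with the rib tilted and the jar square. Position and yaw agree across the views to about 2 mm. Jar ≈ (0.541, 0.2075), yaw ≈ 0.56.

```bash
python3 -c "
from h import *
delta([.5412,.2075,.08])"
echo '[[0.001, 0, 0.03, 0], [0.002, 0.0005, 0.06, 0], [0.002, 0.0005, 0.08, 0], [0.002, 0.0005, 0.088, 0], [0.002, 0.0005, 0.088, 0]]' | python3 steer.py
python3 -c "
from h import *
delta([.5412,.2075,.08])
s=snap('wrist','w2')
cv2.imwrite('pics/w2b.png',s['frame'][...,::-1])"
```

```text
delta [-0.0005, -0.0009, 0.0905] turn 0 yaw 2.7024 pos [0.5413 0.2085 0.1705] q [ 0.23  0.35 -0.05  1.17  0.    0.67] F [ 0.5 -0.7  0.8] T [ 0.05  0.01 -0.07] w 1.002 g 0.0 t 1.3333
t: 1.75
position: [0.5379, 0.211, 0.0817]
ee_rot: [0.216, 0.976, -0.001, -0.002]
contact_force: [-0.4, 0.0, 0.4]
gripper_width: 1.001
grip_force: 0.0
delta [-0.0044, -0.0018, 0.0017] turn 0 yaw 2.7054 pos [0.5379 0.211  0.0817] q [ 0.23  0.41 -0.2   0.97  0.    0.67] F [-0.4  0.   0.4] T [-0.   -0.01 -0.01] w 1.001 g 0.0 t 1.75
```

```bash
echo '[[0, 0, 0, 0], [0, 0, 0, 0]]' | python3 steer.py
python3 -c "
from h import *
for i in range(3):
  camrig.snapshot('wrist');delta([.5412,.2075,.08])"
```

```text
t: 1.97
position: [0.5414, 0.2111, 0.0853]
ee_rot: [0.217, 0.976, 0.001, 0.001]
contact_force: [-0.4, 0.3, 0.6]
gripper_width: 0.997
grip_force: 0.0
delta [-0.0013, -0.0032, 0.0052] turn 0 yaw 2.7042 pos [0.5414 0.2109 0.0852] q [ 0.23  0.4  -0.19  0.97  0.    0.67] F [ 0.6 -0.8 -0.4] T [ 0.01 -0.05 -0.03] w 0.999 g 0.0 t 2.0167
delta [-0.0013, -0.003, 0.005] turn 0 yaw 2.704 pos [0.5413 0.2108 0.085 ] q [ 0.23  0.4  -0.19  0.97  0.    0.67] F [ 0.1 -0.2  0.3] T [-0.03  0.05  0.01] w 0.999 g 0.0 t 2.0667
delta [-0.0015, -0.0028, 0.0047] turn 0 yaw 2.7039 pos [0.541  0.2107 0.0847] q [ 0.23  0.4  -0.19  0.97  0.    0.67] F [-0.  -0.6 -0.2] T [-0.01  0.02 -0.01] w 1.0 g 0.0 t 2.1167
```

```bash
echo '[[-0.0015, -0.003, 0.002, 0], [-0.0015, -0.003, 0.004, 0], [-0.0015, -0.003, 0.004, 0]]' | python3 steer.py
echo '[[0, 0, 0, 0], [0, 0, 0, 0], [0, 0, 0, 0], [0, 0, 0, 0], [0, 0, 0, 0]]' | python3 steer.py 0.6 20
python3 -c "
from h import *
delta([.5412,.2075,.08]);print(ctrl.grip_depth)
snap('side','d3');snap('scene','s3')
a=cv2.resize(cv2.imread('pics/s3.png')[115:195,235:325],None,fx=6,fy=6,interpolation=2)
b=cv2.resize(cv2.imread('pics/d3.png')[130:210,200:240],None,fx=6,fy=6,interpolation=2)
cv2.imwrite('pics/g3.png',np.hstack([a,b]))"
```

```text
t: 2.37
position: [0.54, 0.2067, 0.079]
ee_rot: [0.217, 0.976, -0.0, -0.0]
contact_force: [-0.1, -0.1, 0.0]
gripper_width: 1.002
grip_force: 0.0
t: 2.78
position: [0.5405, 0.2073, 0.0794]
ee_rot: [0.217, 0.976, 0.0, 0.0]
contact_force: [1.5, 1.9, -0.3]
gripper_width: 0.674
grip_force: 22.6
delta [-0.0005, 0.0005, -0.0006] turn 0 yaw 2.7041 pos [0.5405 0.2073 0.0794] q [ 0.23  0.41 -0.2   0.96  0.    0.66] F [ 1.5  1.9 -0.3] T [ 0.12 -0.21  0.09] w 0.674 g 22.6 t 2.7833
0.0187
```

View pics/g3.png

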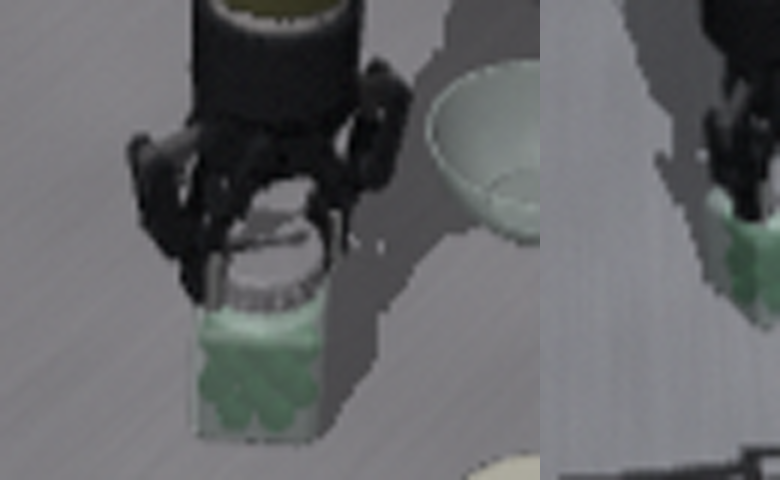

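The cap is held between the fingers (about 57 mm), with the tips just above the glass shoulder. I'll firm up the grip and lift.

```bash
echo '[[0, 0, 0, 0], [0, 0, -0.01, 0], [0, 0, -0.03, 0], [0, 0, -0.055, 0], [0, 0, -0.075, 0]]' | python3 steer.py 0.6 90
echo '[[0, 0, 0, 0], [-0.01, -0.015, 0, 0.02], [-0.025, -0.04, 0, 0.06], [-0.042, -0.065, 0, 0.12], [-0.058, -0.09, 0, 0.18]]' | python3 steer.py
python3 -c "
from h import *
delta([.5873,-.1423,.154],2.704-.545)"
```

```text
t: 3.3
position: [0.5386, 0.2064, 0.1543]
ee_rot: [0.217, 0.976, -0.001, -0.002]
contact_force: [0.3, 0.1, -8.0]
gripper_width: 0.657
grip_force: 97.7
t: 3.72
position: [0.5529, 0.0999, 0.1521]
ee_rot: [0.305, 0.952, -0.001, -0.002]
contact_force: [1.1, 0.5, -7.6]
gripper_width: 0.655
grip_force: 97.8
delta [-0.1686, -0.1772, -0.0019] turn 0.363 yaw 2.5221 pos [0.5529 0.0999 0.1521] q [ 0.04  0.33 -0.13  1.12 -0.    0.66] F [ 1.1  0.5 -7.6] T [-0.   -0.1   0.05] w 0.655 g 97.8 t 3.7167
```

```bash
echo '[[-0.02, -0.021, 0, 0.05], [-0.042, -0.044, 0, 0.1], [-0.064, -0.067, 0, 0.16], [-0.086, -0.09, 0, 0.21], [-0.108, -0.112, 0, 0.26]]' | python3 steer.py
echo '[[-0.022, -0.016, 0, 0.04], [-0.04, -0.029, 0, 0.08], [-0.05, -0.036, 0, 0.1], [-0.05, -0.036, 0, 0.1], [-0.05, -0.036, 0, 0.1]]' | python3 steer.py
python3 -c "
from h import *
delta([.5873,-.1423,.154],2.704-.545)"
```

```text
t: 4.13
position: [0.576, -0.0543, 0.152]
ee_rot: [0.426, 0.905, -0.001, -0.002]
contact_force: [0.4, 0.5, -7.8]
gripper_width: 0.66
grip_force: 97.8
t: 4.55
position: [0.5808, -0.1143, 0.1526]
ee_rot: [0.47, 0.883, 0.0, -0.002]
contact_force: [0.5, 0.8, -7.0]
gripper_width: 0.656
grip_force: 97.9
delta [-0.0268, -0.0102, -0.0014] turn 0.004 yaw 2.1629 pos [ 0.5808 -0.1143  0.1526] q [-0.33  0.38 -0.05  1.14  0.    0.65] F [ 0.5  0.8 -7. ] T [ 0.04 -0.08 -0.  ] w 0.656 g 97.9 t 4.55
```

```bash
echo '[[-0.015, -0.005, 0.006, 0.002], [-0.027, -0.01, 0.014, 0.004], [-0.027, -0.01, 0.02, 0.004], [-0.027, -0.01, 0.02, 0.004], [-0.027, -0.01, 0.02, 0.004]]' | python3 steer.py
python3 - <<'E'
from h import *
for n,f in(('side','d4'),('scene','s4')): snap(n,f)
delta([.5873,-.1423,.12],2.159)
a=cv2.resize(cv2.imread('pics/s4.png')[190:290,165:265],(600,600),interpolation=2)[:,100:500]
b=cv2.resize(cv2.imread('pics/d4.png')[180:280,205:305],(600,600),interpolation=2)[:,100:500]
cv2.imwrite('pics/g4.png',cv2.convertScaleAbs(np.hstack([a,b]),alpha=1.4))
E
```

```text
t: 4.97
position: [0.5879, -0.1416, 0.1331]
ee_rot: [0.471, 0.882, 0.0, -0.001]
contact_force: [0.5, 1.2, -7.9]
gripper_width: 0.652
grip_force: 97.8
delta [0.0003, -0.0015, 0.0142] turn 0.002 yaw 2.1607 pos [ 0.5887 -0.1417  0.1342] q [-0.37  0.42 -0.05  1.11  0.    0.61] F [ 0.   0.4 -7. ] T [ 0.01 -0.04 -0.06] w 0.655 g 97.8 t 5.0667
```

View pics/g4.png

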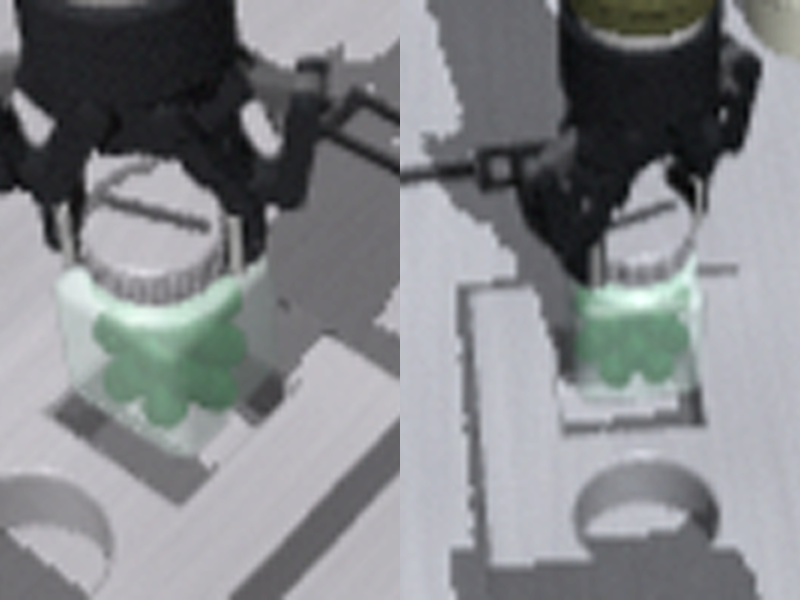

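The jar hangs directly above the well and looks square to it. Visible jar base corners: side panel (580,397), (697,392), scene panel bottom corner (195,455). Well corners: side panel (565,430), (703,425), scene panel (50,410), (180,503).

Run:
```python
from h import *
S=lambda x,y,z:ray('s4',165+(x+100.5)/6-.5,190+(y+.5)/6-.5,z)[:2].round(4)
D=lambda x,y,z:ray('d4',205+(x-400+100.5)/6-.5,180+(y+.5)/6-.5,z)[:2].round(4)
z=.0545
a,b=D(580,397,z),D(697,392,z);c,d=D(565,430,.04),D(703,425,.04)
print('side jar',a,b,(a+b)/2,np.arctan2(*(b-a)[::-1]),'well',c,d,(c+d)/2,np.arctan2(*(d-c)[::-1]))
a=S(195,455,z);c,d=S(50,410,.04),S(180,503,.04)
print('scene jar corner',a,S(65,390,z),'well',c,d,np.arctan2(*(d-c)[::-1]))
# expected ends of shelf long edge (side0 view): bottom corners of shelf
print('shelf -y corners', ray('side0',377/1.5625,530/1.5625,.04),ray('side0',469/1.5625,520/1.5625,.04))
```

```text
side jar [ 0.5596 -0.1663] [ 0.6203 -0.1682] [ 0.58995 -0.16725] -0.03129126582234325 well [ 0.5509 -0.1758] [ 0.6226 -0.1787] [ 0.58675 -0.17725] -0.04042427025075712
scene jar corner [ 0.6198 -0.1646] [ 0.5568 -0.1739] well [ 0.5505 -0.1785] [ 0.623  -0.1787] -0.0027586136919969867
shelf -y corners [ 0.50840978 -0.46222602  0.04      ] [ 0.66527144 -0.45756528  0.04      ]
```

```bash
echo '[[0.0007, -0.002, 0, 0], [0.0007, -0.002, 0.005, 0], [0.0007, -0.002, 0.01, 0], [0.0007, -0.002, 0.015, 0], [0.0007, -0.002, 0.02, 0]]' | python3 steer.py
echo '[[0, 0, 0.003, 0], [0, 0, 0.006, 0], [0, 0, 0.009, 0], [0, 0, 0.009, 0]]' | python3 steer.py
python3 -c "
from h import *
delta([.587,-.142,.0794],2.159)"
```

```text
t: 5.48
position: [0.5866, -0.1427, 0.1136]
ee_rot: [0.471, 0.882, 0.0, -0.0]
contact_force: [0.1, 0.8, -7.0]
gripper_width: 0.652
grip_force: 98.0
t: 5.82
position: [0.5864, -0.1428, 0.1045]
ee_rot: [0.471, 0.882, -0.0, -0.001]
contact_force: [0.5, 0.1, -6.5]
gripper_width: 0.656
grip_force: 97.9
delta [0.0003, 0.0009, 0.0251] turn 0.001 yaw 2.1597 pos [ 0.5864 -0.1428  0.1045] q [-0.37  0.43 -0.1   1.04  0.    0.61] F [ 0.5  0.1 -6.5] T [-0.01 -0.01  0.01] w 0.656 g 97.9 t 5.8167
```

The jar is already 15 mm into the well with no contact force. I'll keep lowering.

```bash
echo '[[0.0, 0.0005, 0.005, 0], [0, 0.0005, 0.01, 0], [0, 0.0005, 0.015, 0], [0, 0.0005, 0.019, 0], [0, 0.0005, 0.022, 0]]' | python3 steer.py
echo '[[0, 0, 0.001, 0], [0, 0, 0.002, 0], [0, 0, 0.002, 0]]' | python3 steer.py
python3 -c "
from h import *
delta([.587,-.142,.0794],2.159)"
```

```text
t: 6.23
position: [0.5869, -0.1424, 0.0825]
ee_rot: [0.471, 0.882, 0.0, -0.0]
contact_force: [-0.7, 0.4, -8.1]
gripper_width: 0.654
grip_force: 98.0
t: 6.48
position: [0.5872, -0.1426, 0.0811]
ee_rot: [0.471, 0.882, 0.0, -0.0]
contact_force: [-0.6, 0.2, -7.1]
gripper_width: 0.659
grip_force: 97.9
delta [0.0006, 0.0002, 0.0017] turn 0.001 yaw 2.1598 pos [ 0.5872 -0.1426  0.0811] q [-0.37  0.45 -0.13  0.99  0.    0.61] F [-0.6  0.2 -7.1] T [-0.01 -0.02 -0.01] w 0.659 g 97.9 t 6.4833
```

```bash
echo '[[0, 0, 0.001, 0], [0, 0, 0.0015, 0], [0, 0, 0.0015, 0]]' | python3 steer.py
echo '[[0, 0, 0.0005, 0], [0, 0, 0.001, 0], [0, 0, 0.001, 0]]' | python3 steer.py
python3 -c "
from h import *
for i in range(3):
  camrig.snapshot('wrist');delta([.587,-.142,.0794],2.159)"
```

```text
t: 6.73
position: [0.5874, -0.1426, 0.0802]
ee_rot: [0.471, 0.882, 0.0, 0.0]
contact_force: [-0.7, 0.8, -6.2]
gripper_width: 0.655
grip_force: 98.2
t: 6.98
position: [0.5875, -0.1427, 0.0799]
ee_rot: [0.471, 0.882, 0.0, 0.001]
contact_force: [-2.5, 1.2, 2.6]
gripper_width: 0.655
grip_force: 98.9
delta [0.0009, -0.0, 0.0005] turn 0.001 yaw 2.1599 pos [ 0.5875 -0.1427  0.0799] q [-0.37  0.45 -0.13  0.99  0.    0.61] F [-2.8  1.6  2.4] T [ 0.25  0.6  -0.  ] w 0.653 g 98.9 t 7.0333
delta [0.0009, -0.0001, 0.0005] turn 0.001 yaw 2.1599 pos [ 0.5875 -0.1427  0.0799] q [-0.37  0.45 -0.13  0.99  0.    0.61] F [-3.4  1.4  4.6] T [0.25 0.64 0.03] w 0.656 g 98.9 t 7.0833
delta [0.0008, -0.0001, 0.0004] turn 0.001 yaw 2.1599 pos [ 0.5875 -0.1427  0.0798] q [-0.37  0.45 -0.13  0.99  0.    0.61] F [-3.9  1.9  5.1] T [0.29 0.68 0.02] w 0.657 g 99.0 t 7.1333
```

The jar is seated: the load reads as contact at the expected height. Now I'll unscrew.

```bash
echo '[[0, 0, 0, -0.08], [0, 0, 0, -0.17], [0, 0, 0, -0.26], [0, 0, 0, -0.35], [0, 0, 0, -0.44]]' | python3 steer.py
echo '[[0, 0, 0, -0.09], [0, 0, 0, -0.18], [0, 0, 0, -0.27], [0, 0, -0.0005, -0.36], [0, 0, -0.0005, -0.45]]' | python3 steer.py
python3 -c "
from h import *
delta([.587,-.142,.0794],2.159)
snap('scene','s5')"
```

```text
t: 7.55
position: [0.5868, -0.1421, 0.0798]
ee_rot: [0.266, 0.964, 0.001, -0.0]
contact_force: [-6.0, 4.0, 9.2]
gripper_width: 0.654
grip_force: 99.6
t: 7.97
position: [0.5869, -0.1424, 0.0803]
ee_rot: [0.044, 0.999, 0.0, 0.0]
contact_force: [-4.0, 2.1, 6.1]
gripper_width: 0.656
grip_force: 99.4
delta [-0.0, 0.0004, 0.0009] turn 0.894 yaw 3.0534 pos [ 0.5869 -0.1424  0.0803] q [-0.37  0.45 -0.13  0.99  0.   -0.28] F [-4.   2.1  6.1] T [ 0.39  0.92 -0.41] w 0.656 g 99.4 t 7.9667
```

```bash
echo '[[0, 0, -0.0002, -0.09], [0, 0, -0.0004, -0.18], [0, 0, -0.0006, -0.27], [0, 0, -0.0008, -0.36], [0, 0, -0.001, -0.45]]' | python3 steer.py
python3 - <<'E'
from h import *
delta([.587,-.142,.0794],2.159)
snap('scene','s5');snap('side','d5')
a=cv2.resize(cv2.imread('pics/s5.png')[195:295,165:265],(600,600),interpolation=2)[:,100:500]
b=cv2.resize(cv2.imread('pics/d5.png')[180:280,205:305],(600,600),interpolation=2)[:,100:500]
cv2.imwrite('pics/g5.png',cv2.convertScaleAbs(np.hstack([a,b]),alpha=1.4))
E
```

```text
t: 8.43
position: [0.5879, -0.1428, 0.081]
ee_rot: [-0.18, 0.984, -0.0, 0.001]
contact_force: [0.2, 1.8, 1.5]
gripper_width: 0.655
grip_force: 98.9
delta [0.0006, 0.001, 0.0016] turn 1.345 yaw -2.7797 pos [ 0.5879 -0.1428  0.081 ] q [-0.37  0.45 -0.13  0.99  0.   -0.73] F [0.2 1.8 1.5] T [ 0.24  0.16 -0.35] w 0.655 g 98.9 t 8.4333
```

View pics/g5.png

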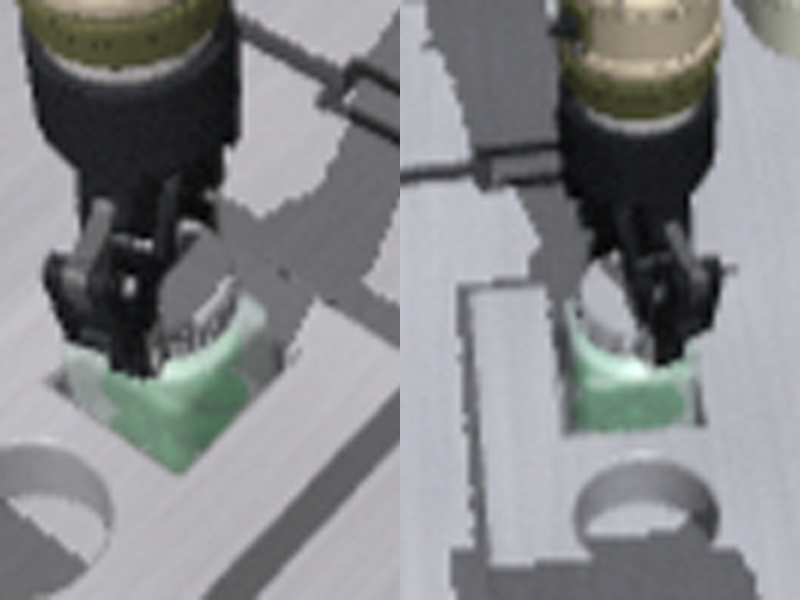

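Jar seated in the well and still square. I'll continue in smaller steps and watch the torque.

```bash
echo '[[0, 0, -0.0003, -0.08], [0, 0, -0.0005, -0.16], [0, 0, -0.0007, -0.24], [0, 0, -0.0007, -0.24]]' | python3 steer.py
for i in 1; do python3 -c "
from h import *
delta([.587,-.142,.0794],2.159)
snap('wrist','w6');delta([.587,-.142,.0794],2.159)
cv2.imwrite('pics/g6.png',cv2.imread('pics/w6.png')[100:340,130:400])"; done
```

```text
t: 8.87
position: [0.5879, -0.1427, 0.0814]
ee_rot: [-0.295, 0.956, -0.0, 0.001]
contact_force: [-0.1, 1.2, 1.5]
gripper_width: 0.654
grip_force: 98.9
delta [0.0004, 0.0011, 0.002] turn 1.581 yaw -2.5436 pos [ 0.5879 -0.1427  0.0814] q [-0.37  0.45 -0.13  0.99  0.   -0.97] F [-0.1  1.2  1.5] T [0.17 0.09 0.12] w 0.654 g 98.9 t 8.8667
delta [0.0004, 0.0012, 0.0019] turn 1.578 yaw -2.5466 pos [ 0.588  -0.1427  0.0813] q [-0.37  0.45 -0.13  0.99  0.   -0.97] F [0.8 1.2 2.5] T [0.16 0.   0.1 ] w 0.655 g 98.9 t 8.9167
```

View pics/g6.png

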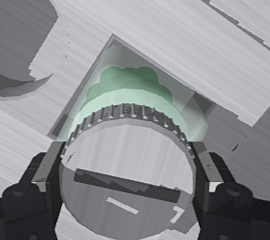

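The rib still has the same tilt relative to the fingers (slope 0.23 against 0.21), so the cap hasn't slipped in the grip; psi ≈ 1.85–1.9.

```bash
for i in 1; do echo '[[0, 0, -0.0002, -0.08], [0, 0, -0.0003, -0.16]]' | python3 steer.py; python3 -c "
from h import *
delta([.587,-.142,.0794],2.159)"; done
echo '[[0, 0, -0.0002, -0.08], [0, 0, -0.0004, -0.16]]' | python3 steer.py; python3 -c "
from h import *
delta([.587,-.142,.0794],2.159)"
```

```text
t: 9.08
position: [0.5876, -0.1423, 0.0816]
ee_rot: [-0.37, 0.929, 0.0, 0.001]
contact_force: [-1.3, 3.6, 4.6]
gripper_width: 0.651
grip_force: 99.2
delta [0.0002, 0.0006, 0.0022] turn 1.74 yaw -2.384 pos [ 0.5876 -0.1423  0.0816] q [-0.37  0.45 -0.13  0.99  0.   -1.13] F [-1.3  3.6  4.6] T [ 0.5   0.37 -0.1 ] w 0.651 g 99.2 t 9.0833
t: 9.25
position: [0.5874, -0.1427, 0.0819]
ee_rot: [-0.443, 0.896, -0.0, 0.0]
contact_force: [-0.3, 0.5, 0.8]
gripper_width: 0.655
grip_force: 98.9
delta [-0.0003, 0.0008, 0.0025] turn 1.901 yaw -2.2236 pos [ 0.5874 -0.1427  0.0819] q [-0.37  0.45 -0.13  0.99  0.   -1.29] F [-0.3  0.5  0.8] T [ 0.25  0.17 -0.06] w 0.655 g 98.9 t 9.25
```

```bash
echo '[[0, 0, -0.0005, -0.06], [0, 0, -0.001, -0.12], [0, 0, -0.001, -0.12]]' | python3 steer.py; python3 -c "
from h import *
delta([.587,-.142,.0794],2.159)"
echo '[[0, 0, -0.001, 0], [0, 0, -0.002, 0], [0, 0, -0.002, 0]]' | python3 steer.py;python3 -c "
from h import *
delta([.587,-.142,.0794],2.159)"
```

```text
t: 9.5
position: [0.5871, -0.1427, 0.0823]
ee_rot: [-0.495, 0.869, 0.0, -0.0]
contact_force: [-1.7, 0.8, -0.4]
gripper_width: 0.65
grip_force: 98.6
delta [-0.0006, 0.0005, 0.0029] turn 2.019 yaw -2.1054 pos [ 0.5871 -0.1427  0.0823] q [-0.37  0.45 -0.13  0.99 -0.   -1.41] F [-1.7  0.8 -0.4] T [0.1  0.17 0.04] w 0.65 g 98.6 t 9.5
t: 9.75
position: [0.5872, -0.1427, 0.0847]
ee_rot: [-0.495, 0.869, 0.0, 0.0]
contact_force: [-0.9, -0.2, -1.6]
gripper_width: 0.656
grip_force: 98.6
delta [-0.0005, 0.0005, 0.0053] turn 2.019 yaw -2.1055 pos [ 0.5872 -0.1427  0.0847] q [-0.37  0.45 -0.12  1.    0.   -1.41] F [-0.9 -0.2 -1.6] T [0.09 0.17 0.05] w 0.656 g 98.6 t 9.75
```

The load is about the cap's own weight (−1.6 N), so the threads have let go. I'll lift straight up.

```bash
echo '[[0, 0, -0.003, 0], [0, 0, -0.007, 0], [0, 0, -0.011, 0], [0, 0, -0.015, 0], [0, 0, -0.019, 0]]' | python3 steer.py
echo '[[0, 0, -0.005, 0], [0, 0, -0.01, 0], [0, 0, -0.014, 0], [0, 0, -0.014, 0], [0, 0, -0.014, 0]]' | python3 steer.py
echo '[[0, 0, 0, 0], [0, 0, 0, 0], [0, 0, 0, 0], [0, 0, 0, 0], [0, 0, 0, 0]]' | python3 steer.py
python3 - <<'E'
from h import *
snap('scene','s7');snap('side','d7')
delta([.587,-.142,.118])
a=cv2.resize(cv2.imread('pics/s7.png')[180:280,165:265],(600,600),interpolation=2)[:,100:500]
b=cv2.resize(cv2.imread('pics/d7.png')[180:280,205:305],(600,600),interpolation=2)[:,100:500]
cv2.imwrite('pics/g7.png',cv2.convertScaleAbs(np.hstack([a,b]),alpha=1.4))
E
```

```text
t: 10.17
position: [0.5875, -0.1427, 0.1045]
ee_rot: [-0.496, 0.868, -0.0, 0.0]
contact_force: [0.6, -0.3, -0.3]
gripper_width: 0.656
grip_force: 98.6
t: 10.58
position: [0.5874, -0.1427, 0.1181]
ee_rot: [-0.496, 0.868, -0.0, 0.0]
contact_force: [0.3, 0.1, -1.6]
gripper_width: 0.656
grip_force: 98.6
t: 11.0
position: [0.5871, -0.1426, 0.1175]
ee_rot: [-0.496, 0.868, 0.0, -0.0]
contact_force: [-0.9, 0.7, -0.8]
gripper_width: 0.659
grip_force: 98.6
delta [-0.0004, 0.0004, -0.0004] turn 0 yaw -2.1034 pos [ 0.5871 -0.1426  0.1176] q [-0.37  0.42 -0.08  1.07  0.   -1.41] F [-0.3 -0.7 -0.4] T [ 0.   -0.06 -0.  ] w 0.656 g 98.6 t 11.1
```

View pics/g7.png

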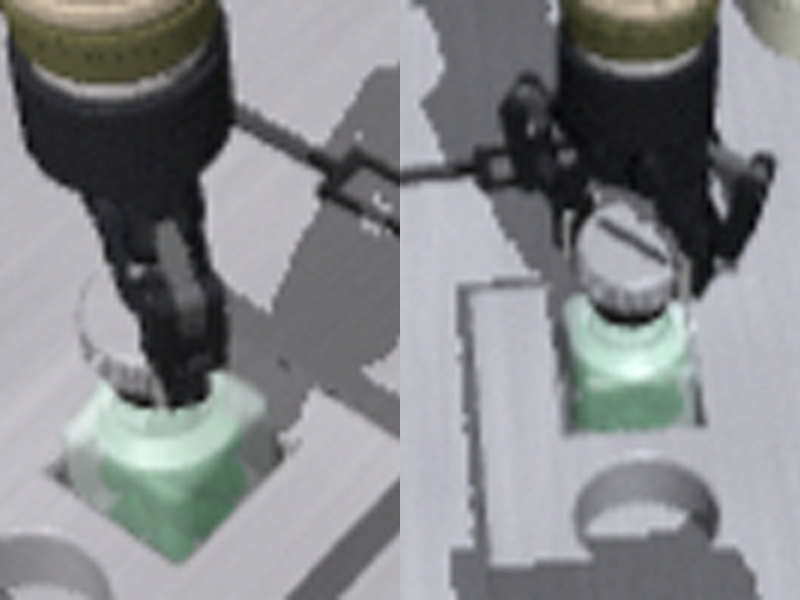

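The cap is held level just above the open neck. The jar is still fully down in the well (base at side panel y≈430, same as before). Everything is still, so I'm handing it in.

```bash
python3 -c "
from bench import ctrl, camrig, status
print(ctrl.job_done())"
```

```text
the job is handed in; nothing more can be done
None
```

The job is handed in: the jar stands fully down in the square well, and the gripper holds the unscrewed cap level about 25 mm above the open mouth, after about 11 s of the 54 s allowed, with no unexpected contact forces in the readings.

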